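Restock and lock the core sample case

ROBOT

A 6-joint arm with a two-finger parallel gripper is mounted at the origin on the work surface. World frame = base frame: x ahead of the robot, y to its left, z up, the work surface at z = 0. Lengths are in m, angles in rad, forces in N, time in s.
With the tool pointing down it reaches from about 0.35 to 0.975 m from the base axis. Payload 4.9 kg.
Tool frame: the origin (TCP) lies at the very end of the fingers, on their centre line; the grasp point (between the pads) lies 19 mm behind it; z points along the fingers, y is the line along which they close (so a half turn about z gives the same grasp; the last joint's range is limited). The gripper opens to 85 mm and grips with 20 to 120 N. Pads are 22 mm wide; open, the fingers measure 114 mm over their backs; the gripper's body (76 mm by 85 mm) begins 54 mm behind the grasp point. The pads swing forward as they close: fully open they stand 13 mm farther back than shut.
Start: joints at [0.985, 0.053, 1.613, -0, 1.476, -0.119], TCP at [0.281, 0.558, 0.231] pointing down, gripper open.
Joint ranges: [-3.01, 3.01], [-1.01, 2.22], [0.06, 2.58], [-1.02, 4.17], [0.09, 2.62], [-3.14, 3.14]. Speed limits (rad/s): [2.57, 2.57, 3.14, 3.14, 3.14, 3.14].

INTERFACE

Orientations are given as a unit quaternion [w, x, y, z].
In Python, from plant import manip gives the robot as it stands.
- The arm moves only by the shell command python3 -m pendant 'ROWS'. ROWS is JSON, a list of rows, each a list of 3 entries, a list of its own where there are three numbers: the opening, from 0 (shut) to 1 (fully open), then the shift along the tool's x, y, z in units of 12 cm (1.0 is 12 cm), then the turn about the tool's z in units of pi rad (1.0 is pi rad). In form: [[gripper, [dx, dy, dz], roll], ...]. A call has 1 to 10 rows; each row is the pose to reach, as a shift and turn from the pose commanded when the call began, along the tool's axes at that moment, turning the shorter way round; what a row does not reach only later rows make up. A row lasts 1/10 s, in which the tool goes at most 50 mm and 8.59 degrees, less where a joint would pass 70% of its speed; a pose out of reach is approached as far as the arm can. A call with a number of a shift or a turn outside -1 to 1 is refused whole. A call with a gripper value outside its range is refused whole. The fingers move at their own pace and stop on an object; the grip force is fixed at half the most. Time passes only in rows, so rows that repeat a pose let the fingers close. It gives the time, the measured TCP pose, the force, the opening and the grip force at its end, in the units of the state.
- manip.state(): the state, without advancing time (a new reading comes with each control period).
- manip.grab_frame(name): name is "scene" or "top"; returns a dict with "img" (400x640x3 uint8, red, green, blue), "fx", "fy", "cx", "cy" (pixels), "eye" and "rotation" of the camera in the world. Camera axes: x right, y down, z forward; pixel columns grow to the right and rows downward; lengths in m; the calibration is good to about 2 mm. A picture is of the moment at which its call begins. There is no depth.
- manip.job_done(): hands the job in; it is judged then, once.
The state is a dict: "time": time; "joint_pos": joint angles; "joint_vel": joint speeds; "joint_efforts": joint torques, N m; "tool_pos": TCP position; "tool_rot": TCP orientation; "contact_force": force on the tool from outside, world axes, zero at the start; "ft_torque": the same for the moment, N m; "gripper_width": opening from 0.0 (shut) to 1.0 (fully open); "grasp_force": force on a finger pad.
Only numpy, scipy, OpenCV 4.12 (cv2) and the standard library are available. Lean on these libraries where they do the work, as an engineer would, in place of code of your own. Each camera call takes 0.05 s, during which the arm holds its last target. There are 200 camera calls.

TASK

Pack the aluminium sample case: pull spare markers out of the blue holder and stand one in each empty cell of the grey rack, leaving the markers already there alone and any spare you do not need in the holder, and lay the pink core slab flat in the middle of the black foam pad. Only when all that is in, turn the yellow lock knob clockwise until it clicks past its detent and stays at its locked stop. Do not push the tile, the scribe or the mallet about.

Things in the scene. Friction and masses are not known exactly. Their poses are not given: they have to be found in the camera images.
- spare1: spare paint marker: hexagonal white barrel 18 mm across flats (does not roll), red cap on the upper 37 mm, 135 mm long over all, 45 g; origin at the centre of its foot, z along its length towards the cap, the x axis is square to a pair of flats. At the start it stands cap up in one of the holder's wells, its foot on the well floor.
- spare2: spare paint marker: hexagonal white barrel 18 mm across flats (does not roll), red cap on the upper 37 mm, 135 mm long over all, 45 g; origin at the centre of its foot, z along its length towards the cap, the x axis is square to a pair of flats. At the start it stands cap up in one of the holder's wells, its foot on the well floor.
- spare3: spare paint marker: hexagonal white barrel 18 mm across flats (does not roll), red cap on the upper 37 mm, 135 mm long over all, 45 g; origin at the centre of its foot, z along its length towards the cap, the x axis is square to a pair of flats. At the start it stands cap up in one of the holder's wells, its foot on the well floor.
- spare4: spare paint marker: hexagonal white barrel 18 mm across flats (does not roll), red cap on the upper 37 mm, 135 mm long over all, 45 g; origin at the centre of its foot, z along its length towards the cap, the x axis is square to a pair of flats. At the start it stands cap up in one of the holder's wells, its foot on the well floor.
- kept1: paint marker: hexagonal white barrel 18 mm across flats (does not roll), red cap on the upper 37 mm, 135 mm long over all, 45 g; origin at the centre of its foot, z along its length towards the cap, the x axis is square to a pair of flats. If present it already stands in cell 1 of the case (None: it is absent and that cell is empty); leave it where it is.
- kept2: paint marker: hexagonal white barrel 18 mm across flats (does not roll), red cap on the upper 37 mm, 135 mm long over all, 45 g; origin at the centre of its foot, z along its length towards the cap, the x axis is square to a pair of flats. If present it already stands in cell 2 of the case (None: it is absent and that cell is empty); leave it where it is.
- kept3: paint marker: hexagonal white barrel 18 mm across flats (does not roll), red cap on the upper 37 mm, 135 mm long over all, 45 g; origin at the centre of its foot, z along its length towards the cap, the x axis is square to a pair of flats. If present it already stands in cell 3 of the case (None: it is absent and that cell is empty); leave it where it is.
- kept4: paint marker: hexagonal white barrel 18 mm across flats (does not roll), red cap on the upper 37 mm, 135 mm long over all, 45 g; origin at the centre of its foot, z along its length towards the cap, the x axis is square to a pair of flats. If present it already stands in cell 4 of the case (None: it is absent and that cell is empty); leave it where it is.
- kept5: paint marker: hexagonal white barrel 18 mm across flats (does not roll), red cap on the upper 37 mm, 135 mm long over all, 45 g; origin at the centre of its foot, z along its length towards the cap, the x axis is square to a pair of flats. If present it already stands in cell 5 of the case (None: it is absent and that cell is empty); leave it where it is.
- holder: upright blue marker holder, fixed, base 62 x 206 mm, 70 mm high; origin under its centre, y along its row of four square wells (26 mm wide, centred at y = -66, -22, 22 and 66 mm, x = 0; open on top, top edge at 70 mm, floor at 6 mm).
- case: open aluminium sample case, fixed: outer faces at x -160 and 115, y -140 and 125 mm of its origin (underside), walls 50 mm high; lid laid flat on its +x side (240 mm long, 30 high). Inside: along the +x wall a grey rack, five square cells in a row along y (26 mm wide, 44 apart, top edge at 54, floor at 6); a black foam pad (110 x 130 mm, top at 10); a grey pedestal with the yellow lock knob.
- cell1 (a point): centre of the floor of cell 1 of the case's rack, 48 mm below the cell's top edge; axes as the case's
- cell2 (a point): centre of the floor of cell 2 of the case's rack, 48 mm below the cell's top edge; axes as the case's
- cell3 (a point): centre of the floor of cell 3 of the case's rack, 48 mm below the cell's top edge; axes as the case's
- cell4 (a point): centre of the floor of cell 4 of the case's rack, 48 mm below the cell's top edge; axes as the case's
- cell5 (a point): centre of the floor of cell 5 of the case's rack, 48 mm below the cell's top edge; axes as the case's
- pad (a point): middle of the top face of the black foam pad in the case; axes as the case's. The case walls stand 103 mm away on -x and 89 mm on -y and rise 40 mm above the pad; the rack's face is 99 mm away on +x, the knob's pedestal 86 mm on +y.
- slab: sawn slab of pink granite core, 90 (x) x 46 (y) x 24 (z) mm with rounded edges, 0.26 kg, lying flat on the counter; origin at the centre of its underside
- lock_grip (a point): on the axis of the yellow lock knob, at the height to grip. The bar grip is 42 mm long along this point's x axis, 13 mm thick along its y axis, from 12 mm below to 12 mm above this point (top 80 mm above the counter). A steel keeper tongue under the bar points along +x of this point. Turns with the knob.
- lock (a joint): angle of the lock knob about the vertical: 0 unlocked stop (tongue roughly along the rack), grows as it is turned clockwise seen from above, 1.45 rad locked stop (tongue over the rack's edge). Spring detent: it pushes back with up to about 0.15 N m below 0.8 rad; past 0.8 rad it snaps on to the 1.45 stop by itself and stays there.
- streak_tile: bystander: white ceramic streak tile 50 x 50 x 8 mm lying on the counter; origin at the centre of its underside
- scribe: bystander: steel scribe with red handle, 150 mm long along x, 16 mm thick, lying on the counter; origin under its middle
- mallet: bystander: black rubber mallet lying on the counter, head 55 x 90 x 55 mm at its origin, 200 mm wooden handle towards -x

How it is judged:
By the outcome, as a careful person would: the job done as asked, in the order asked, and still so for the second after the job is handed in, with the robot touching nothing.
Of kept1, kept2, kept3, kept4, kept5 only 1 to 2 are there at a start; the rules pass over those that are not, and their reading is None.
At some moment in a run one of slab may be knocked a few centimetres aside while the robot is not near it.
Once in a run the grip may slacken for a moment while it holds something.
It also fails if it takes over 210 s, if anything falls off the work surface, if the arm or the gripper's body presses on something with over 40 N, if the wrist force passes 120 N, or if a joint passes its speed limit or range.

## Working session

There is one attempt and no reset: what is moved stays moved. The work goes in short steps, Python scripts to look and compute and a shell command to move; the robot and the scene stay as the last step left them, time stands still between calls to the robot, and variables do not carry over. Pictures are saved under pics/ and viewed, at most 17 in all, crops included, and the job is handed in when it is done.

```bash
ls; mkdir -p pics; python3 - <<'E'
from plant import manip
import cv2
for n in("scene","top"):
    f=manip.grab_frame(n); cv2.imwrite(f"pics/{n}0.png",f["img"][:,:,::-1])
    print(n,f["fx"],f["fy"],f["cx"],f["cy"],f["eye"],f["rotation"])
print(manip.state())
E
```

```text
pics
scene 361.7291878846442 361.7291878846442 325.02169328818604 200.67385897052796 [1.08315066 0.09926458 0.58165029] [-0.24395569  0.5664548   0.72046158 -0.31709571]
top 461.61981183080263 461.61981183080263 316.5009856682276 197.36644547973788 [ 0.4567951  -0.02317474  1.32193266] [ 0.03298012 -0.69777218  0.71496996 -0.02905611]
{'time': 0.1, 'joint_pos': array([ 9.84999428e-01,  5.33132330e-02,  1.61417453e+00,  2.17743023e-05,
        1.47597905e+00, -1.19004108e-01]), 'joint_vel': array([ 0.00176373,  0.00115423, -0.00539869, -0.00066816, -0.00163515,
        0.0007317 ]), 'joint_efforts': array([ 3.31072542e-04, -3.94902992e+01, -3.71363211e+01, -7.95831147e-05,
        3.79213627e-03,  2.91288325e-05]), 'tool_pos': array([0.28094735, 0.55766298, 0.23016141]), 'tool_rot': array([-3.33605151e-04,  2.31284069e-01,  9.72885811e-01, -8.75750349e-04]), 'contact_force': array([ 0.41221364, -0.07214241,  0.69876061]), 'ft_torque': array([-0.0167152 , -0.02802462,  0.04724368]), 'grasp_force': 0.0, 'gripper_width': 0.9982283765859543}
```

View pics/scene0.png

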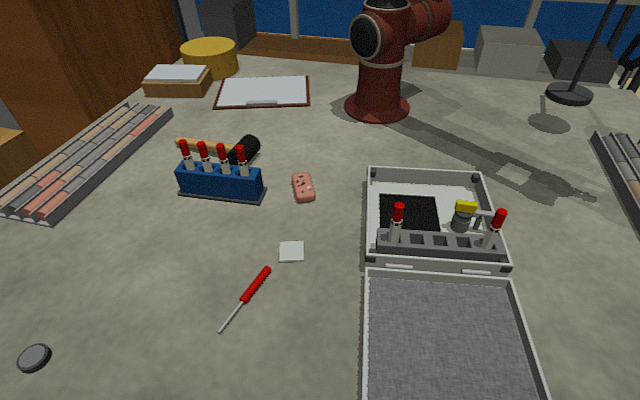

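View pics/top0.png

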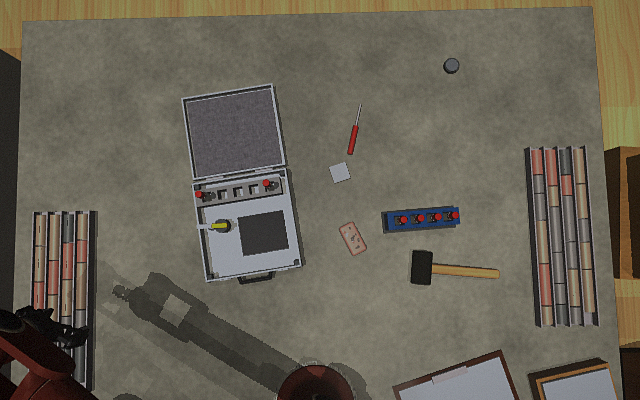

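```bash
cat > h.py <<'E'
import numpy as np, cv2
from scipy.spatial.transform import Rotation as R
from scipy.optimize import least_squares
from plant import manip
def grab(n):
    f=manip.grab_frame(n); q=np.array(f["rotation"]); f["R"]=R.from_quat(q[[1,2,3,0]]).as_matrix(); return f
def proj(f,P):
    p=(np.atleast_2d(P)-f["eye"])@f["R"]
    return np.c_[f["fx"]*p[:,0]/p[:,2]+f["cx"],f["fy"]*p[:,1]/p[:,2]+f["cy"]]
def ray(f,uv,z):
    uv=np.atleast_2d(uv).astype(float)
    d=np.c_[(uv[:,0]-f["cx"])/f["fx"],(uv[:,1]-f["cy"])/f["fy"],np.ones(len(uv))]@f["R"].T
    return f["eye"]+d*((z-f["eye"][2])/d[:,2])[:,None]
def crop(f,x0,y0,x1,y1,s,name):
    im=cv2.resize(f["img"][y0:y1,x0:x1,::-1],None,fx=s,fy=s,interpolation=cv2.INTER_CUBIC)
    for x in range(-(-x0//10)*10,x1,10):
        X=int((x-x0+.5)*s); cv2.line(im,(X,0),(X,6 if x%20 else 12),(0,255,255),1)
        if x%20==0: cv2.putText(im,str(x),(X+2,14),0,.4,(0,255,255),1)
    for y in range(-(-y0//10)*10,y1,10):
        Y=int((y-y0+.5)*s); cv2.line(im,(0,Y),(6,Y),(0,255,255),1)
        cv2.putText(im,str(y),(8,Y+4),0,.4,(0,255,255),1)
    cv2.imwrite(name,im)
def caps(f):
    h=cv2.cvtColor(f["img"],cv2.COLOR_RGB2HSV)
    m=((h[...,0]<6)|(h[...,0]>174))&(h[...,1]>180)&(h[...,2]>90)
    n,l,s,c=cv2.connectedComponentsWithStats(m.astype(np.uint8))
    return [(c[i].round(1),s[i,4]) for i in range(1,n) if s[i,4]>15]
E
python3 - <<'E'
from h import *
t=grab("top"); s=grab("scene")
crop(t,185,165,310,290,4.6,"pics/a.png"); crop(s,355,160,515,275,5,"pics/b.png")
crop(s,165,130,325,212,5,"pics/c.png"); crop(t,325,195,470,265,5.4,"pics/d.png")
for f in(t,s):
    for c,a in caps(f): print(c,a,ray(f,c,.1225).round(4))
E
```

```text
[352.4 139. ] 128 [[ 0.7145 -0.1161  0.1225]]
[265.5 182.4] 33 [[0.605  0.1147 0.1225]]
[197.9 193.5] 31 [[0.5802 0.292  0.1225]]
[437.8 216.2] 36 [[ 0.5056 -0.3312  0.1225]]
[454.9 214.8] 36 [[ 0.5082 -0.3757  0.1225]]
[420.6 217.6] 33 [[ 0.5031 -0.2865  0.1225]]
[403.4 219.2] 35 [[ 0.5    -0.2418  0.1225]]
[181.7 141.5] 26 [[ 0.486  -0.388   0.1225]]
[200.4 143.3] 29 [[ 0.4829 -0.3427  0.1225]]
[219.6 145.2] 32 [[ 0.4799 -0.2969  0.1225]]
[238.9 146.8] 41 [[ 0.4759 -0.2519  0.1225]]
[240.6 154.9] 19 [[ 0.5037 -0.2357  0.1225]]
[399.  204.8] 63 [[0.5825 0.1125 0.1225]]
[501.7 211.5] 59 [[0.5575 0.2934 0.1225]]
[400.  214.8] 20 [[0.6082 0.1166 0.1225]]
[255.1 283.9] 310 [[ 0.8055 -0.0807  0.1225]]
```

View pics/a.png

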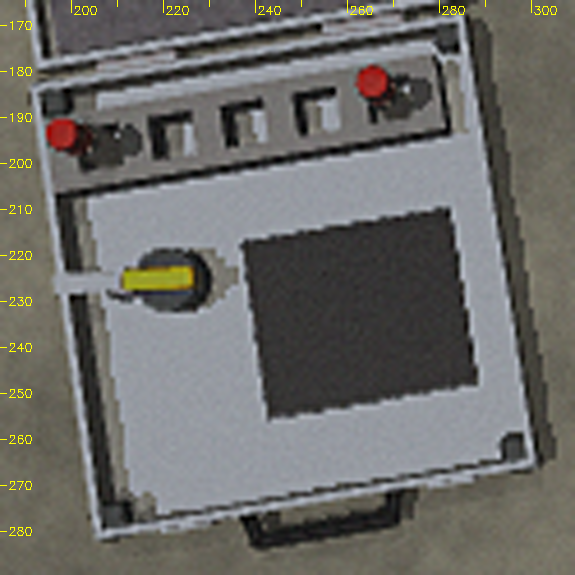

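View pics/b.png

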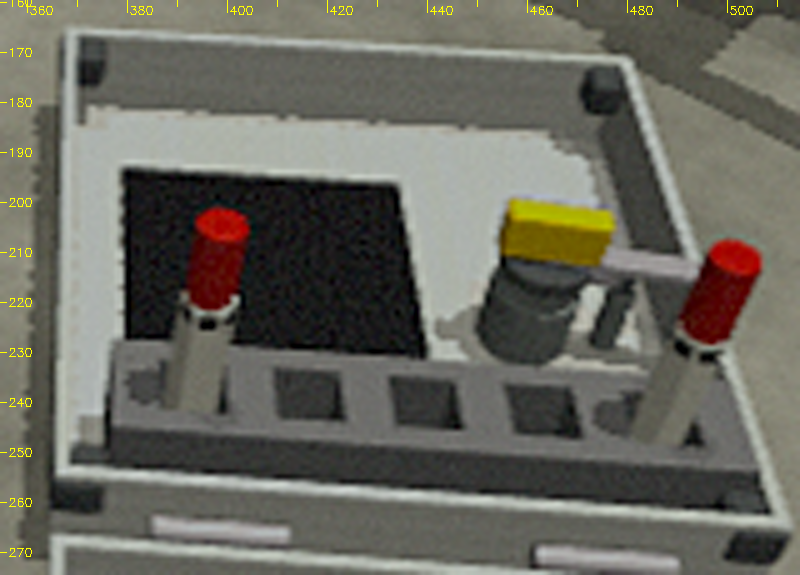

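View pics/c.png

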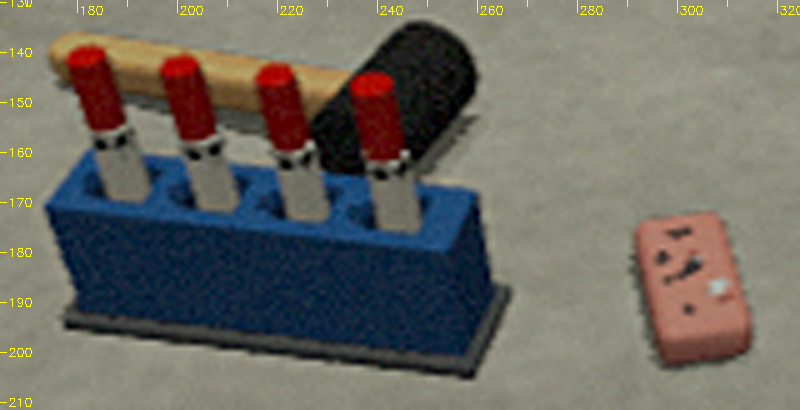

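View pics/d.png

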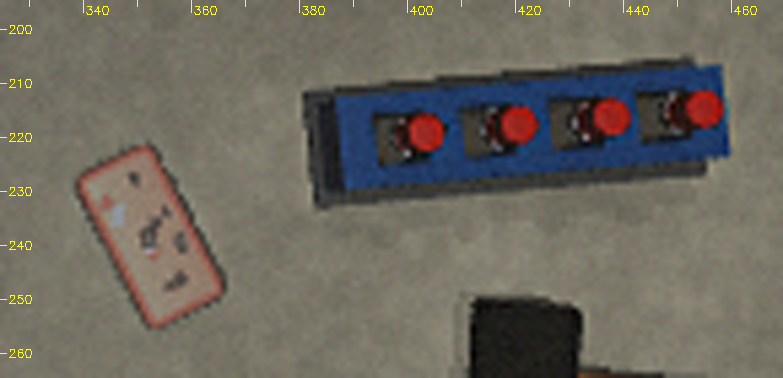

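```bash
cat >> h.py <<'E'
def yawx():
    q=np.array(manip.state()["tool_rot"]); return R.from_quat(q[[1,2,3,0]]).as_matrix()
def plan(p,ax):
    """shift (units of 12cm, present tool axes) and roll (units of pi) to TCP p with tool y parallel to direction ax (rad, mod pi)"""
    s=manip.state(); M=yawx(); d=M.T@(np.array(p)-s["tool_pos"])/.12
    y=np.arctan2(M[1,1],M[0,1]); t=(y-ax+np.pi/2)%np.pi-np.pi/2   # positive roll = clockwise seen from above
    print("shift",d.round(3),"roll",round(t/np.pi,4),"tcp",s["tool_pos"].round(4),"j6",round(s["joint_pos"][5],2))
E
python3 - <<'E'
from h import *
import json
t=grab("top"); s=grab("scene")
A=lambda L:np.array(L)/4.6+[184.5,164.5]; B=lambda L:np.array(L)/5+[354.5,159.5]
D=lambda L:np.array(L)/5.4+[324.5,194.5]
rim=np.array([[115,125],[115,-140],[-160,125],[-160,-140]])/1e3
padc=np.array([[55,65],[55,-65],[-55,-65],[-55,65]])/1e3
c3=np.array([[0,44],[0,0],[0,-44]])/1e3
obs=[(t,'rim',rim,.05,A([(33,88),(465,24),(98,540),(537,465)])),
(s,'rim',rim,.05,B([(790,525),(57,472),(628,58),(65,28)])),
(t,'pad',padc,.01,A([(242,241),(450,208),(478,383),(268,420)])),
(s,'pad',padc[2:],.01,B([(122,170),(398,185)])),
(t,'cell',c3,.054,A([(172,137),(244,125),(317,111)])),
(s,'cell',c3,.054,B([(545,412),(428,404),(309,395)]))]
def res(v,o=obs,split=False):
    out=[]
    c,sn=np.cos(v[2]),np.sin(v[2]); M=np.array([[c,-sn],[sn,c]])
    off={'rim':np.zeros(2),'pad':v[3:5],'cell':v[5:7]}
    for f,k,P,z,uv in o:
        W=(P+off[k])@M.T+v[:2]
        out.append((proj(f,np.c_[W,np.full(len(W),z)])-uv)*(1.0 if f is t else .6))
    return out if split else np.concatenate(out).ravel()
for o in(obs,obs[::2],obs[1::2]):
    r=least_squares(res,[.5,.2,.17,-.05,-.04,.08,0],args=(o,)); v=r.x
    c,sn=np.cos(v[2]),np.sin(v[2]); M=np.array([[c,-sn],[sn,c]])
    print(v.round(4),"rms",np.sqrt(np.mean(r.fun**2)).round(2)); print("pad",(v[:2]+M@v[3:5]).round(4),"cells",[(v[:2]+M@(v[5:7]+[0,k*.044])).round(4).tolist() for k in(-2,-1,0,1,2)])
print("knob",ray(t,A([(158,279)]),.08))
for n,f in(("top",t),("sc",s)):
    print(n,[(ray(f,c,.139 if f is t else .1225)[0,:2]).round(4).tolist() for c,a in caps(f) if 25<a<70])
# scene cap tops (crop c) z .141, holder top corners top view
print("sc tops",ray(s,np.array([(86,55),(181,65),(276,74),(372,84)])/5+[164.5,129.5],.141).round(4))
print("sc kept tops",ray(s,B([(222,222),(735,258)]),.141).round(4))
print("holder well c top",ray(t,D([(400,138),(487,132),(575,126),(663,118)]),.07).round(4))
print("slab",ray(t,D([(78,183),(150,146),(224,288),(155,328)]),.02).round(4))
E
```

```text
[ 0.5189  0.1888  0.1403 -0.0495 -0.0447  0.0716  0.001 ] rms 0.36
pad [0.4762 0.1376] cells [[0.6019, 0.1127], [0.5958, 0.1562], [0.5896, 0.1998], [0.5835, 0.2434], [0.5773, 0.2869]]
[ 0.5192  0.1889  0.1387 -0.0497 -0.0447  0.0716  0.0013] rms 0.44
pad [0.4761 0.1378] cells [[0.6022, 0.1129], [0.5961, 0.1565], [0.59, 0.2001], [0.5839, 0.2436], [0.5778, 0.2872]]
[ 0.518   0.1887  0.1435 -0.0486 -0.045   0.0716  0.0006] rms 0.13
pad [0.4764 0.1372] cells [[0.6014, 0.1125], [0.5951, 0.156], [0.5888, 0.1996], [0.5825, 0.2431], [0.5762, 0.2867]]
knob [[0.49759783 0.24685941 0.08      ]]
top [[0.6027, 0.1128], [0.5782, 0.2874], [0.5052, -0.3273], [0.5075, -0.3708], [0.5027, -0.2829], [0.4994, -0.239]]
sc [[0.4836, -0.3423], [0.4795, -0.2966], [0.4756, -0.2523], [0.5835, 0.1131], [0.5575, 0.2934]]
sc tops [[ 0.5065 -0.3704  0.141 ]
 [ 0.5041 -0.3258  0.141 ]
 [ 0.501  -0.2822  0.141 ]
 [ 0.4986 -0.2386  0.141 ]]
sc kept tops [[0.6004 0.1115 0.141 ]
 [0.5777 0.2854 0.141 ]]
holder well c top [[ 0.4999 -0.2382  0.07  ]
 [ 0.5018 -0.2819  0.07  ]
 [ 0.5038 -0.3261  0.07  ]
 [ 0.5067 -0.3703  0.07  ]]
slab [[ 0.4823 -0.0783  0.02  ]
 [ 0.5006 -0.1164  0.02  ]
 [ 0.4261 -0.1525  0.02  ]
 [ 0.4063 -0.1161  0.02  ]]
```

```bash
for i in 1; do
python3 -m pendant '[[1,[-0.92,-1,0],0],[1,[-0.92,-1,0],0],[1,[-0.92,-1,0],0],[1,[-0.92,-1,0],0],[1,[-0.92,-1,0],0],[1,[-0.92,-1,0],0]]'
python3 -m pendant '[[1,[-0.92,-1,0],0],[1,[-0.92,-1,0],0],[1,[-0.92,-1,0],0],[1,[-0.92,-1,0],0],[1,[-0.92,-1,0],0],[1,[-0.92,-1,0],0]]'
python3 -m pendant '[[1,[-0.92,-1,0],0],[1,[-0.92,-1,0],0],[1,[-0.92,-1,0],0],[1,[-0.92,-1,0],0],[1,[-0.92,-1,0],0],[1,[-0.92,-1,0],0]]'
python3 -m pendant '[[1,[-0.92,-1,0],0],[1,[-0.92,-1,0],0],[1,[-0.92,-1,0],0],[1,[-0.92,-1,0],0],[1,[-0.92,-1,0],0],[1,[-0.92,-1,0],0]]'
python3 -m pendant '[[1,[-0.92,-1,0],0.33],[1,[-0.92,-1,0],0.33],[1,[-0.92,-1,0],0.33],[1,[-0.92,-1,0],0.33],[1,[-0.92,-1,0],0.33],[1,[-0.92,-1,0],0.33],[1,[-0.92,-1,0],0.33],[1,[-0.92,-1,0],0.33],[1,[-0.92,-1,0],0.33],[1,[-0.92,-1,0],0.33]]'
done; python3 -c "
from h import *
plan((.499,-.2388,.23),.061); print(yawx().round(3))"
```

```text
time: 0.9
tool_pos: [0.3259, 0.4019, 0.2316]
tool_rot: [-0.0, 0.231, 0.973, 0.001]
contact_force: [-0.5, 0.7, 0.5]
gripper_width: 1.005
grasp_force: 0.0
time: 1.5
tool_pos: [0.3704, 0.2457, 0.2315]
tool_rot: [-0.0, 0.231, 0.973, 0.0]
contact_force: [-0.1, -1.3, 0.1]
gripper_width: 0.999
grasp_force: 0.0
time: 2.1
tool_pos: [0.4151, 0.089, 0.2313]
tool_rot: [-0.0, 0.23, 0.973, 0.0]
contact_force: [-1.0, 0.4, -0.6]
gripper_width: 1.002
grasp_force: 0.0
time: 2.7
tool_pos: [0.4596, -0.0674, 0.2311]
tool_rot: [-0.0, 0.23, 0.973, 0.0]
contact_force: [-0.1, -0.1, -0.6]
gripper_width: 1.003
grasp_force: 0.0
time: 3.7
tool_pos: [0.5045, -0.225, 0.2314]
tool_rot: [0.0, 0.682, 0.732, 0.0]
contact_force: [0.6, 0.4, 1.3]
gripper_width: 0.998
grasp_force: 0.0
shift [-0.111 -0.053  0.012] roll 0.0031 tcp [ 0.5045 -0.225   0.2314] j6 -0.63
[[-0.071  0.997  0.   ]
 [ 0.997  0.071  0.   ]
 [ 0.     0.    -1.   ]]
```

```bash

python3 -m pendant '[[0.7,[-0.111,-0.053,0],0.003],[0.7,[-0.111,-0.053,0],0.003],[0.7,[-0.111,-0.053,0.4],0.003],[0.7,[-0.111,-0.053,0.8],0.003],[0.7,[-0.111,-0.053,1],0.003],[0.7,[-0.111,-0.053,1],0.003]]'
python3 -m pendant '[[0.7,[0,0,0.13],0],[0.7,[0,0,0.13],0],[0,[0,0,0.13],0],[0,[0,0,0.13],0],[0,[0,0,0.13],0],[0,[0,0,0.13],0],[0,[0,0,0.13],0],[0,[0,0,0.13],0],[0,[0,0,0.13],0],[0,[0,0,0.13],0]]'
python3 -m pendant '[[0,[0,0,0],0],[0,[0,0,0],0],[0,[0,0,-0.1],0],[0,[0,0,-0.2],0],[0,[0,0,-0.4],0],[0,[0,0,-0.7],0],[0,[0,0,-1],0],[0,[0,0,-1],0]]'
python3 -m pendant '[[0,[0,0,-0.35],0],[0,[0,0,-0.35],0],[0,[0,0,-0.35],0]]'
python3 -c "
from h import *
plan((.5958,.1562,.26),.141)
f=grab('scene'); crop(f,140,60,300,180,5,'pics/e.png')"
```

```text
time: 4.3
tool_pos: [0.4954, -0.2383, 0.1061]
tool_rot: [-0.005, 0.687, 0.727, -0.001]
contact_force: [-0.2, 0.0, -0.4]
gripper_width: 0.699
grasp_force: 0.0
time: 5.3
tool_pos: [0.4996, -0.2404, 0.0973]
tool_rot: [0.001, 0.686, 0.727, 0.0]
contact_force: [-0.5, 0.6, 6.6]
gripper_width: 0.202
grasp_force: 59.1
time: 6.1
tool_pos: [0.5016, -0.2416, 0.2235]
tool_rot: [0.006, 0.686, 0.727, 0.001]
contact_force: [0.7, 0.3, -0.2]
gripper_width: 0.207
grasp_force: 58.6
time: 6.4
tool_pos: [0.4992, -0.2401, 0.259]
tool_rot: [0.001, 0.686, 0.727, 0.0]
contact_force: [-0.4, 1.0, -0.2]
gripper_width: 0.202
grasp_force: 58.6
shift [ 3.25   0.995 -0.011] roll -0.0264 tcp [ 0.4992 -0.2401  0.259 ] j6 -0.64
```

View pics/e.png

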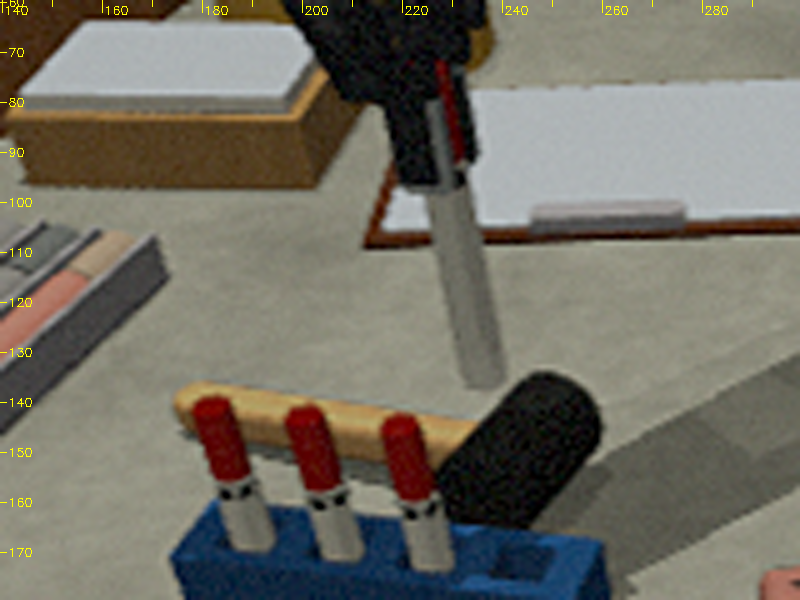

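```bash

python3 -m pendant '[[0,[0.4,0.1,-0.1],0],[0,[0.81,0.25,-0.1],0],[0,[0.81,0.25,-0.1],0],[0,[0.81,0.25,-0.1],0],[0,[0.81,0.25,-0.1],0]]'
python3 -m pendant '[[0,[0.4,0.1,0],0],[0,[0.81,0.25,0],0],[0,[0.81,0.25,0],0],[0,[0.81,0.25,0],0],[0,[0.81,0.25,0],0]]'
python3 -m pendant '[[0,[0.4,0.1,0],0],[0,[0.81,0.25,0],0],[0,[0.81,0.25,0],0],[0,[0.81,0.25,0],0],[0,[0.81,0.25,0],0]]'
python3 -m pendant '[[0,[0.4,0.1,0],0],[0,[0.81,0.25,0],-0.026],[0,[0.81,0.25,0],-0.026],[0,[0.81,0.25,0],-0.026],[0,[0.81,0.25,0],-0.026],[0,[0.81,0.25,0],-0.026]]'
python3 -c "
from h import *
plan((.5958,.1562,.1),.141)
f=grab('scene'); crop(f,355,110,515,230,5,'pics/f.png')
g=grab('top'); crop(g,185,100,305,220,4.6,'pics/g.png')"
```

```text
time: 6.95
tool_pos: [0.5224, -0.1415, 0.2683]
tool_rot: [-0.001, 0.686, 0.727, -0.001]
contact_force: [-0.2, -0.8, 0.2]
gripper_width: 0.202
grasp_force: 58.6
time: 7.45
tool_pos: [0.5471, -0.0438, 0.2692]
tool_rot: [-0.0, 0.687, 0.727, -0.001]
contact_force: [-0.6, -0.3, 0.2]
gripper_width: 0.205
grasp_force: 58.7
time: 7.95
tool_pos: [0.5716, 0.0547, 0.2695]
tool_rot: [0.0, 0.687, 0.727, -0.0]
contact_force: [0.5, -0.3, -0.4]
gripper_width: 0.199
grasp_force: 58.7
time: 8.55
tool_pos: [0.596, 0.1535, 0.2698]
tool_rot: [0.0, 0.657, 0.754, -0.0]
contact_force: [0.2, -0.3, -0.3]
gripper_width: 0.204
grasp_force: 58.9
shift [2.300e-02 1.000e-03 1.415e+00] roll -0.0013 tcp [0.596  0.1535 0.2698] j6 -0.01
```

View pics/f.png

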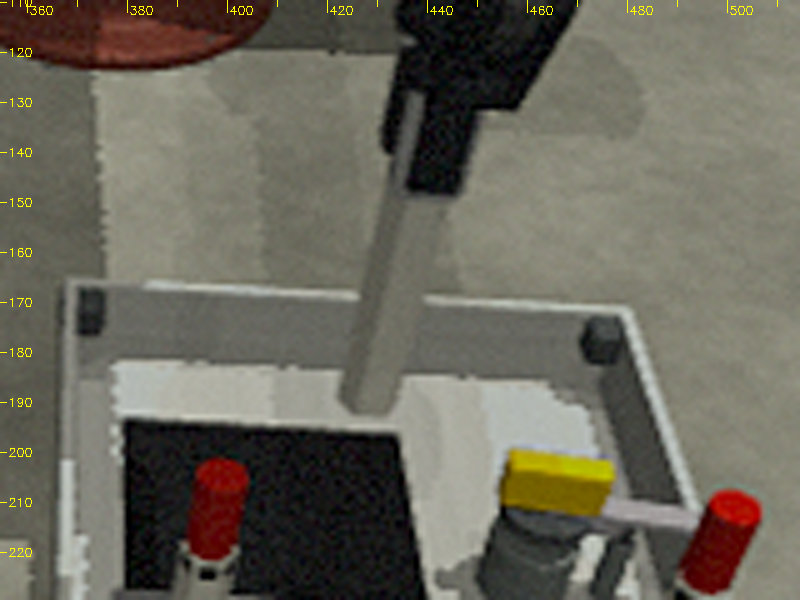

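```bash
python3 -c "
from h import *
f=grab('scene'); print(proj(f,[(.596,.1535,z) for z in (.16,.17,.178,.186)]), np.array([369,402])/5+[354.5,109.5])"
```

```text
[[425.13287637 198.04061164]
 [426.19190022 193.70779853]
 [427.05609134 190.17210987]
 [427.93580918 186.57289634]] [428.3 189.9]
```

```bash

python3 -m pendant '[[0,[0.023,0,0],0],[0,[0.023,0,0.2],0],[0,[0.023,0,0.5],0],[0,[0.023,0,0.8],0],[0,[0.023,0,0.9],0],[0,[0.023,0,0.9],0]]'
python3 -m pendant '[[0,[0,0,0.1],0],[0,[0,0,0.2],0],[0,[0,0,0.3],0],[0,[0,0,0.4],0],[0,[0,0,0.5],0],[0,[0,0,0.5],0]]'
python3 -m pendant '[[0,[0,0,0.01],0],[0,[0,0,0.01],0]]'
```

```text
time: 9.3
tool_pos: [0.5941, 0.1578, 0.1592]
tool_rot: [-0.002, 0.656, 0.755, -0.002]
contact_force: [-0.1, 0.6, -0.4]
gripper_width: 0.202
grasp_force: 58.9
time: 9.9
tool_pos: [0.5943, 0.1573, 0.0989]
tool_rot: [-0.001, 0.656, 0.755, -0.002]
contact_force: [0.1, -3.4, -3.0]
gripper_width: 0.199
grasp_force: 58.8
time: 10.1
tool_pos: [0.5949, 0.1575, 0.0997]
tool_rot: [-0.0, 0.656, 0.755, -0.001]
contact_force: [0.2, -3.7, -2.6]
gripper_width: 0.201
grasp_force: 58.9
```

```bash

python3 -m pendant '[[0,[-0.01,0,0.01],0],[0,[-0.01,0,0.01],0],[0.5,[-0.01,0,0.01],0],[0.5,[-0.01,0,0.01],0],[0.5,[-0.01,0,0.01],0],[0.5,[-0.01,0,0.01],0],[0.5,[-0.01,0,-0.2],0],[0.5,[-0.01,0,-0.6],0],[0.5,[-0.01,0,-1],0],[0.5,[-0.01,0,-1],0]]'
python3 -c "
from h import *
plan((.502,-.2825,.22),.061)
f=grab('scene'); crop(f,355,160,515,275,5,'pics/h.png')"
```

```text
time: 11.1
tool_pos: [0.6002, 0.1576, 0.2306]
tool_rot: [0.005, 0.656, 0.755, 0.006]
contact_force: [0.4, -0.6, 0.6]
gripper_width: 0.5
grasp_force: 0.0
shift [-3.518 -1.322  0.066] roll 0.025 tcp [0.6002 0.1576 0.2306] j6 -0.0
```

View pics/h.png

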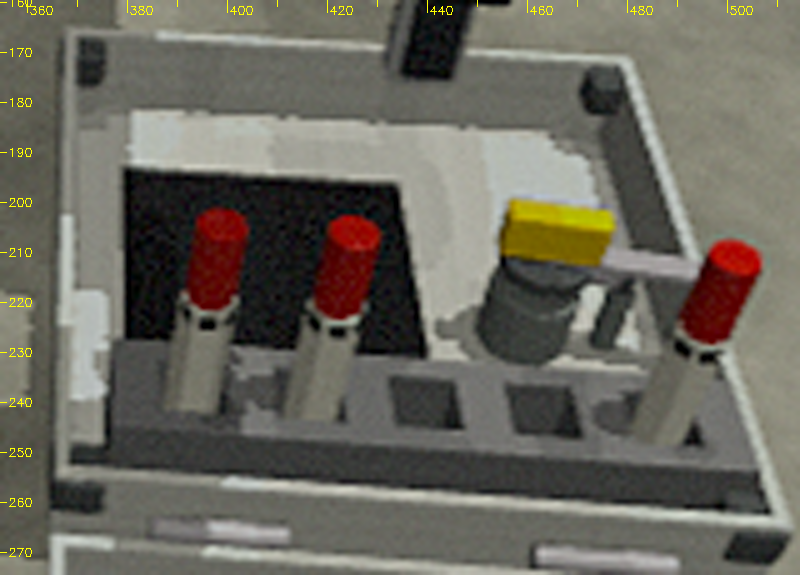

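```bash

python3 -m pendant '[[0.7,[-0.4,-0.15,0],0],[0.7,[-0.88,-0.33,0],0],[0.7,[-0.88,-0.33,0],0],[0.7,[-0.88,-0.33,0],0],[0.7,[-0.88,-0.33,0],0]]'
python3 -m pendant '[[0.7,[-0.4,-0.15,0],0],[0.7,[-0.88,-0.33,0],0],[0.7,[-0.88,-0.33,0],0],[0.7,[-0.88,-0.33,0],0],[0.7,[-0.88,-0.33,0],0]]'
python3 -m pendant '[[0.7,[-0.4,-0.15,0],0],[0.7,[-0.88,-0.33,0],0],[0.7,[-0.88,-0.33,0],0],[0.7,[-0.88,-0.33,0],0],[0.7,[-0.88,-0.33,0],0]]'
python3 -m pendant '[[0.7,[-0.4,-0.15,0],0],[0.7,[-0.88,-0.33,0],0.025],[0.7,[-0.88,-0.33,0],0.025],[0.7,[-0.88,-0.33,0],0.025],[0.7,[-0.88,-0.33,0],0.025],[0.7,[-0.88,-0.33,0],0.025],[0.7,[-0.88,-0.33,0],0.025]]' | head -2
python3 -c "
from h import *
plan((.502,-.283,.097),.061)
print(caps(grab('top')))"
```

```text
time: 11.65
tool_pos: [0.5711, 0.0473, 0.2196]
tool_rot: [-0.001, 0.656, 0.755, -0.0]
contact_force: [1.1, 0.3, 0.9]
gripper_width: 0.7
grasp_force: 0.0
time: 12.15
tool_pos: [0.5472, -0.0619, 0.2203]
tool_rot: [-0.0, 0.656, 0.755, 0.0]
contact_force: [0.2, -0.5, -0.1]
gripper_width: 0.702
grasp_force: 0.0
time: 12.65
tool_pos: [0.5228, -0.1718, 0.2203]
tool_rot: [-0.0, 0.656, 0.755, 0.0]
contact_force: [0.0, 0.0, 0.1]
gripper_width: 0.701
grasp_force: 0.0
time: 13.35
tool_pos: [0.4983, -0.282, 0.2205]
shift [-0.011  0.03   1.029] roll 0.0007 tcp [ 0.4983 -0.282   0.2205] j6 -0.71
[(array([352.4, 139.2]), np.int32(131)), (array([265.5, 182.5]), np.int32(31)), (array([247.7, 185.3]), np.int32(33)), (array([198.1, 193.6]), np.int32(33))]
```

```bash

python3 -m pendant '[[0.7,[-0.01,0.03,0],0],[0.7,[-0.01,0.03,0],0],[0.7,[-0.01,0.03,0.4],0],[0.7,[-0.01,0.03,0.7],0],[0.7,[-0.01,0.03,1],0],[0.7,[-0.01,0.03,1],0],[0.7,[-0.01,0.03,1],0]]'
python3 -m pendant '[[0,[0,0,0.03],0],[0,[0,0,0.03],0],[0,[0,0,0.03],0],[0,[0,0,0.03],0],[0,[0,0,0.03],0],[0,[0,0,0.03],0],[0,[0,0,0.03],0],[0,[0,0,0.03],0],[0,[0,0,0.03],0]]'
python3 -m pendant '[[0,[0,0,0],0],[0,[0,0,-0.1],0],[0,[0,0,-0.2],0],[0,[0,0,-0.4],0],[0,[0,0,-0.7],0],[0,[0,0,-1],0],[0,[0,0,-1],0],[0,[0,0,-1],0]]'
python3 -m pendant '[[0,[0,0,-0.43],0],[0,[0,0,-0.43],0],[0,[0,0,-0.43],0],[0,[0,0,-0.43],0]]'
python3 -c "
from h import *
plan((.5893,.1998,.27),.141)"
```

```text
time: 14.1
tool_pos: [0.5013, -0.2844, 0.1006]
tool_rot: [-0.001, 0.685, 0.728, -0.0]
contact_force: [0.2, -0.5, 1.5]
gripper_width: 0.701
grasp_force: 0.0
time: 15.0
tool_pos: [0.5024, -0.2853, 0.099]
tool_rot: [0.002, 0.685, 0.728, 0.0]
contact_force: [-1.0, 0.0, 6.3]
gripper_width: 0.199
grasp_force: 59.1
time: 15.8
tool_pos: [0.5019, -0.2849, 0.2189]
tool_rot: [0.002, 0.685, 0.728, 0.0]
contact_force: [0.5, 0.4, -0.5]
gripper_width: 0.204
grasp_force: 58.5
time: 16.2
tool_pos: [0.5007, -0.284, 0.2665]
tool_rot: [-0.002, 0.685, 0.728, -0.0]
contact_force: [0.3, 0.0, -0.5]
gripper_width: 0.201
grasp_force: 58.6
shift [ 3.979  0.982 -0.024] roll -0.0255 tcp [ 0.5007 -0.284   0.2665] j6 -0.71
```

```bash

python3 -m pendant '[[0,[0.4,0.1,0],0],[0,[0.8,0.2,0],0],[0,[0.98,0.245,0],0],[0,[0.98,0.245,0],0],[0,[0.98,0.245,0],0]]' | sed -n 2p
python3 -m pendant '[[0,[0.4,0.1,0],0],[0,[0.8,0.2,0],0],[0,[0.98,0.245,0],0],[0,[0.98,0.245,0],0],[0,[0.98,0.245,0],0]]' | sed -n 2p
python3 -m pendant '[[0,[0.4,0.1,0],0],[0,[0.8,0.2,0],0],[0,[0.98,0.245,0],0],[0,[0.98,0.245,0],0],[0,[0.98,0.245,0],0]]' | sed -n 2p
python3 -m pendant '[[0,[0.4,0.1,0],0],[0,[0.8,0.2,0],-0.025],[0,[0.98,0.245,0],-0.025],[0,[0.98,0.245,0],-0.025],[0,[0.98,0.245,0],-0.025],[0,[0.98,0.245,0],-0.025],[0,[0.98,0.245,0],-0.025],[0,[0.98,0.245,0],-0.025]]'
python3 -c "
from h import *
plan((.5893,.1998,.100),.141)
p=np.array(manip.state()['tool_pos'])-[0,0,.093]
f=grab('scene'); u=proj(f,p)[0].astype(int); print(proj(f,p)); crop(f,u[0]-40,u[1]-40,u[0]+40,u[1]+20,6,'pics/i.png')"
```

```text
tool_pos: [0.523, -0.165, 0.2667]
tool_pos: [0.5456, -0.0472, 0.2677]
tool_pos: [0.568, 0.0714, 0.2681]
time: 18.5
tool_pos: [0.5902, 0.191, 0.2687]
tool_rot: [0.0, 0.657, 0.754, 0.0]
contact_force: [-0.0, -0.1, -1.6]
gripper_width: 0.197
grasp_force: 58.7
shift [0.074 0.002 1.406] roll -0.001 tcp [0.5902 0.191  0.2687] j6 0.06
[[449.67946517 192.38012465]]
```

View pics/i.png

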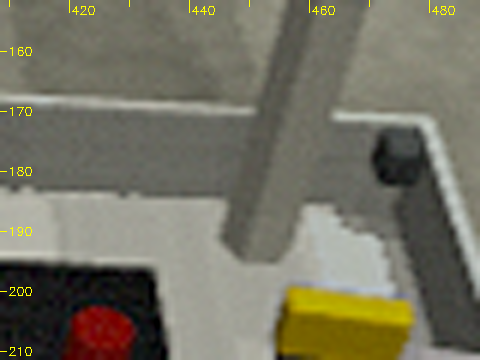

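```bash

python3 -m pendant '[[0,[0.06,0,0],0],[0,[0.06,0,0.1],0],[0,[0.06,0,0.4],0],[0,[0.06,0,0.7],0],[0,[0.06,0,0.9],0],[0,[0.06,0,0.9],0]]'
python3 -m pendant '[[0,[0,0,0.1],0],[0,[0,0,0.2],0],[0,[0,0,0.3],0],[0,[0,0,0.4],0],[0,[0,0,0.48],0],[0,[0,0,0.49],0],[0,[0,0,0.49],0]]'
python3 -m pendant '[[0,[0,0,0.01],0],[0,[0,0,0.01],0]]'
```

```text
time: 19.15
tool_pos: [0.5855, 0.1988, 0.1542]
tool_rot: [-0.003, 0.656, 0.755, -0.004]
contact_force: [-1.2, 0.1, -0.1]
gripper_width: 0.201
grasp_force: 58.7
time: 19.85
tool_pos: [0.5889, 0.1993, 0.1012]
tool_rot: [-0.0, 0.656, 0.755, -0.0]
contact_force: [-0.3, -0.6, -0.9]
gripper_width: 0.201
grasp_force: 58.8
time: 20.05
tool_pos: [0.5895, 0.1994, 0.1011]
tool_rot: [0.0, 0.656, 0.755, 0.0]
contact_force: [-0.1, 0.8, 0.2]
gripper_width: 0.198
grasp_force: 58.8
```

```bash

python3 -m pendant '[[0,[0,0,0.01],0],[0.5,[0,0,0.01],0],[0.5,[0,0,0.01],0],[0.5,[0,0,0.01],0],[0.5,[0,0,0.01],0],[0.5,[0,0,-0.2],0],[0.5,[0,0,-0.6],0],[0.5,[0,0,-1],0],[0.5,[0,0,-1],0],[0.5,[0,0,-1],0]]' | sed -n 2p
python3 -m pendant '[[0.7,[-0.4,-0.13,0],0],[0.7,[-0.85,-0.26,0],0],[0.7,[-0.85,-0.26,0],0],[0.7,[-0.85,-0.26,0],0],[0.7,[-0.85,-0.26,0],0]]'| sed -n 2p
python3 -m pendant '[[0.7,[-0.4,-0.13,0],0],[0.7,[-0.85,-0.26,0],0],[0.7,[-0.85,-0.26,0],0],[0.7,[-0.85,-0.26,0],0],[0.7,[-0.85,-0.26,0],0]]'| sed -n 2p
python3 -m pendant '[[0.7,[-0.4,-0.13,0],0],[0.7,[-0.85,-0.26,0],0],[0.7,[-0.85,-0.26,0],0],[0.7,[-0.85,-0.26,0],0],[0.7,[-0.85,-0.26,0],0]]'| sed -n 2p
python3 -m pendant '[[0.7,[-0.4,-0.13,0],0],[0.7,[-0.85,-0.26,0],0],[0.7,[-0.85,-0.26,0],0],[0.7,[-0.85,-0.26,0],0],[0.7,[-0.85,-0.26,0],0]]'| sed -n 2p
python3 -m pendant '[[0.7,[-0.4,-0.13,0],0],[0.7,[-0.85,-0.26,0],0.025],[0.7,[-0.85,-0.26,0],0.025],[0.7,[-0.85,-0.26,0],0.025],[0.7,[-0.85,-0.26,0],0.025],[0.7,[-0.85,-0.26,0],0.025],[0.7,[-0.85,-0.26,0],0.025]]' | sed -n 2p
python3 -c "
from h import *
plan((.5045,-.327,.097),.061)
print(caps(grab('top')),caps(grab('scene')))"
```

```text
tool_pos: [0.5901, 0.1996, 0.2229]
tool_pos: [0.5719, 0.0946, 0.2191]
tool_pos: [0.5559, -0.0098, 0.2202]
tool_pos: [0.5394, -0.115, 0.2204]
tool_pos: [0.5228, -0.2203, 0.2204]
tool_pos: [0.506, -0.3259, 0.2206]
shift [-0.008 -0.013  1.03 ] roll 0.0007 tcp [ 0.506  -0.3259  0.2206] j6 -0.76
[(array([352.4, 139.1]), np.int32(131)), (array([265.5, 182.5]), np.int32(32)), (array([247.7, 185.2]), np.int32(34)), (array([230.8, 188.2]), np.int32(32)), (array([198. , 193.5]), np.int32(32))] [(array([181.7, 141.5]), np.int32(25)), (array([399.2, 208.4]), np.int32(104)), (array([425.9, 209. ]), np.int32(93)), (array([451.1, 211.8]), np.int32(81)), (array([501.7, 211.5]), np.int32(60)), (array([500.7, 221.5]), np.int32(23)), (array([255.1, 283.9]), np.int32(314))]
```

```bash

python3 -m pendant '[[0.7,[-0.01,-0.01,0],0],[0.7,[-0.01,-0.01,0],0],[0.7,[-0.01,-0.01,0.4],0],[0.7,[-0.01,-0.01,0.7],0],[0.7,[-0.01,-0.01,1],0],[0.7,[-0.01,-0.01,1],0],[0.7,[-0.01,-0.01,1],0]]' | sed -n 2p
python3 -m pendant '[[0,[0,0,0.03],0],[0,[0,0,0.03],0],[0,[0,0,0.03],0],[0,[0,0,0.03],0],[0,[0,0,0.03],0],[0,[0,0,0.03],0],[0,[0,0,0.03],0],[0,[0,0,0.03],0],[0,[0,0,0.03],0]]'
python3 -m pendant '[[0,[0,0,0],0],[0,[0,0,-0.1],0],[0,[0,0,-0.2],0],[0,[0,0,-0.4],0],[0,[0,0,-0.7],0],[0,[0,0,-1],0],[0,[0,0,-1],0],[0,[0,0,-1],0]]'
python3 -m pendant '[[0,[0,0,-0.43],0],[0,[0,0,-0.43],0],[0,[0,0,-0.43],0],[0,[0,0,-0.43],0]]'
python3 -m pendant '[[0,[0.4,0.1,0],0],[0,[0.8,0.19,0],0],[0,[0.93,0.19,0],0],[0,[0.93,0.19,0],0],[0,[0.93,0.19,0],0]]' | sed -n 2p
python3 -m pendant '[[0,[0.4,0.1,0],0],[0,[0.8,0.19,0],0],[0,[0.93,0.19,0],0],[0,[0.93,0.19,0],0],[0,[0.93,0.19,0],0]]' | sed -n 2p
python3 -m pendant '[[0,[0.4,0.1,0],0],[0,[0.8,0.19,0],0],[0,[0.93,0.19,0],0],[0,[0.93,0.19,0],0],[0,[0.93,0.19,0],0]]' | sed -n 2p
python3 -m pendant '[[0,[0.4,0.1,0],0],[0,[0.8,0.19,0],0],[0,[0.93,0.19,0],0],[0,[0.93,0.19,0],0],[0,[0.93,0.19,0],0]]' | sed -n 2p
python3 -m pendant '[[0,[0.4,0.1,0],0],[0,[0.8,0.19,0],-0.025],[0,[0.93,0.19,0],-0.025],[0,[0.93,0.19,0],-0.025],[0,[0.93,0.19,0],-0.025],[0,[0.93,0.19,0],-0.025],[0,[0.93,0.19,0],-0.025],[0,[0.93,0.19,0],-0.025]]'
python3 -c "
from h import *
plan((.583,.242,.100),.141)
p=np.array(manip.state()['tool_pos'])-[0,0,.093]
f=grab('scene'); u=proj(f,p)[0].astype(int); print(proj(f,p)); crop(f,u[0]-40,u[1]-40,u[0]+40,u[1]+20,6,'pics/j.png')"
```

```text
tool_pos: [0.5043, -0.3286, 0.1006]
time: 25.45
tool_pos: [0.5054, -0.3296, 0.0991]
tool_rot: [0.002, 0.685, 0.728, -0.0]
contact_force: [-0.5, 0.3, 5.5]
gripper_width: 0.202
grasp_force: 59.1
time: 26.25
tool_pos: [0.505, -0.3291, 0.219]
tool_rot: [0.002, 0.685, 0.728, 0.0]
contact_force: [-0.9, -0.3, -1.5]
gripper_width: 0.202
grasp_force: 58.5
time: 26.65
tool_pos: [0.5038, -0.3282, 0.2664]
tool_rot: [-0.002, 0.685, 0.728, -0.0]
contact_force: [0.2, -0.6, -1.1]
gripper_width: 0.202
grasp_force: 58.6
tool_pos: [0.5199, -0.216, 0.2672]
tool_pos: [0.5362, -0.1043, 0.2682]
tool_pos: [0.5524, 0.0081, 0.2683]
tool_pos: [0.5684, 0.1208, 0.2683]
time: 29.45
tool_pos: [0.5843, 0.2342, 0.2687]
tool_rot: [0.0, 0.657, 0.754, 0.0]
contact_force: [-0.1, -0.0, 0.1]
gripper_width: 0.2
grasp_force: 58.8
shift [ 0.066 -0.002  1.405] roll -0.0009 tcp [0.5843 0.2342 0.2687] j6 0.13
[[476.25479619 194.06896301]]
```

View pics/j.png

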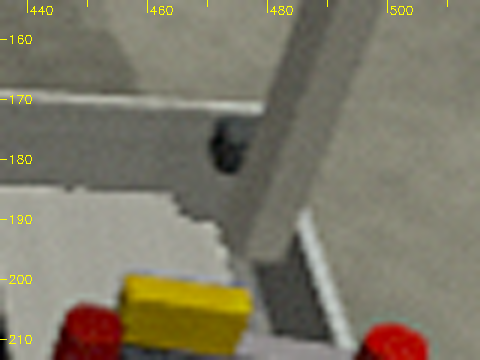

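```bash

python3 -m pendant '[[0,[0.055,0,0],0],[0,[0.055,0,0.1],0],[0,[0.055,0,0.4],0],[0,[0.055,0,0.7],0],[0,[0.055,0,0.9],0],[0,[0.055,0,0.9],0]]'
python3 -m pendant '[[0,[0,0,0.1],0],[0,[0,0,0.2],0],[0,[0,0,0.3],0],[0,[0,0,0.4],0],[0,[0,0,0.48],0],[0,[0,0,0.49],0],[0,[0,0,0.49],0]]'
python3 -m pendant '[[0,[0,0,0.01],0],[0,[0,0,0.01],0]]'
```

```text
time: 30.1
tool_pos: [0.5797, 0.241, 0.1541]
tool_rot: [-0.003, 0.656, 0.755, -0.004]
contact_force: [-0.5, -0.3, -1.4]
gripper_width: 0.2
grasp_force: 58.8
time: 30.8
tool_pos: [0.5831, 0.2417, 0.1013]
tool_rot: [-0.0, 0.656, 0.755, -0.0]
contact_force: [0.7, -0.1, -0.1]
gripper_width: 0.204
grasp_force: 58.8
time: 31.0
tool_pos: [0.5837, 0.2419, 0.1011]
tool_rot: [0.0, 0.656, 0.755, 0.0]
contact_force: [-0.4, -0.6, -0.4]
gripper_width: 0.199
grasp_force: 58.8
```

```bash

python3 -m pendant '[[0,[0,0,0.01],0],[0.5,[0,0,0.01],0],[0.5,[0,0,0.01],0],[0.5,[0,0,0.01],0],[0.5,[0,0,0.01],0],[0.5,[0,0,-0.2],0],[0.5,[0,0,-0.6],0],[0.5,[0,0,-1],0],[0.5,[0,0,-1],0],[0.5,[0,0,-1],0]]' | sed -n 2p
cat >> h.py <<'E'
def slab(f,z):
    h=cv2.cvtColor(f["img"],cv2.COLOR_RGB2LAB).astype(int); m=((h[...,1]>138)&(h[...,1]-128<45)).astype(np.uint8)
    m=cv2.morphologyEx(m,cv2.MORPH_CLOSE,np.ones((5,5)))
    for c in cv2.findContours(m,0,2)[0]:
        a=cv2.contourArea(c)
        if a>250:
            q=cv2.convexHull(c.astype(np.float32)).reshape(-1,2); W=ray(f,q,z)[:,:2]
            (x,y),s,ang=cv2.minAreaRect((W*1000).astype(np.float32))
            if .04<max(s)/1000<.13 and min(s)>25: print("slab?",(x,y),s,ang,q.mean(0))
E
python3 -c "
from h import *
for n in('top','scene'): slab(grab(n),.018)
print(caps(grab('top')))"
```

```text
tool_pos: [0.5844, 0.2421, 0.2231]
slab? (313.0789794921875, -645.787353515625) (28.77582359313965, 113.11610412597656) 89.94835662841797 [545.1 288.4]
slab? (453.5599670410156, -115.10790252685547) (88.15392303466797, 44.59080505371094) 26.236072540283203 [351.73334 238.6    ]
slab? (457.0614318847656, -114.02632904052734) (105.82588958740234, 45.645286560058594) 25.738882064819336 [302.0625 186.125 ]
[(array([352.4, 139.1]), np.int32(131)), (array([265.5, 182.5]), np.int32(32)), (array([247.6, 185.4]), np.int32(30)), (array([230.6, 188.4]), np.int32(30)), (array([214.8, 190.9]), np.int32(26)), (array([454.9, 214.7]), np.int32(37))]
```

```bash

python3 -m pendant '[[1,[-0.4,-0.2,0],0],[1,[-0.93,-0.5,0],0],[1,[-0.93,-0.5,0],0],[1,[-0.93,-0.5,0],0],[1,[-0.93,-0.5,0],0]]' | sed -n 2p
python3 -m pendant '[[1,[-0.4,-0.2,0],0],[1,[-0.93,-0.5,0],0],[1,[-0.93,-0.5,0],0],[1,[-0.93,-0.5,0],0],[1,[-0.93,-0.5,0],0]]' | sed -n 2p
python3 -m pendant '[[1,[-0.4,-0.2,0],0.1],[1,[-0.93,-0.5,0],0.4],[1,[-0.93,-0.5,0],0.4],[1,[-0.93,-0.5,0],0.4],[1,[-0.93,-0.5,0],0.4],[1,[-0.93,-0.5,0],0.4],[1,[-0.93,-0.5,0],0.4],[1,[-0.93,-0.5,0],0.4],[1,[-0.93,-0.5,0],0.4],[1,[-0.93,-0.5,0],0.4]]' | sed -n 2p
python3 -c "
from h import *
slab(grab('scene'),.018)
plan((.4538,-.1152,.10),-1.113)"
```

```text
tool_pos: [0.5388, 0.1227, 0.219]
tool_pos: [0.4958, 0.0047, 0.2201]
tool_pos: [0.4525, -0.1134, 0.2203]
slab? (457.1829528808594, -113.92711639404297) (105.76274108886719, 45.336544036865234) 26.041929244995117 [302.42856 188.85715]
shift [0.005 0.018 1.003] roll -0.0002 tcp [ 0.4524 -0.1136  0.2203] j6 0.71
```

```bash

python3 -m pendant '[[1,[0.005,0.018,0],0],[1,[0.005,0.018,0.4],0],[1,[0.005,0.018,0.8],0],[1,[0.005,0.018,1],0],[1,[0.005,0.018,1],0],[1,[0.005,0.018,1],0]]' | sed -n 2p
python3 -m pendant '[[1,[0,0,0.3],0],[1,[0,0,0.6],0],[1,[0,0,0.8],0],[1,[0,0,0.8],0],[1,[0,0,0.8],0]]'
python3 -m pendant '[[0,[0,0,0],0],[0,[0,0,0],0],[0,[0,0,0],0],[0,[0,0,0],0],[0,[0,0,0],0],[0,[0,0,0],0],[0,[0,0,0],0],[0,[0,0,0],0]]'
python3 -c "
from h import *
slab(grab('top'),.018)"
```

```text
tool_pos: [0.4535, -0.1165, 0.101]
time: 35.3
tool_pos: [0.4549, -0.1172, 0.0068]
tool_rot: [0.001, 0.974, 0.225, 0.001]
contact_force: [0.0, 0.4, 0.6]
gripper_width: 1.001
grasp_force: 0.0
time: 36.1
tool_pos: [0.4546, -0.117, 0.0065]
tool_rot: [0.001, 0.974, 0.225, 0.001]
contact_force: [-0.8, 1.3, 6.5]
gripper_width: 0.522
grasp_force: 64.1
slab? (39.806785583496094, 227.33961486816406) (72.08998107910156, 65.9776611328125) 64.77113342285156 [234.1 388.4]
slab? (313.07904052734375, -645.746826171875) (28.856966018676758, 113.11610412597656) 89.94835662841797 [545.1 288.7]
```

```bash

python3 -m pendant '[[0,[0,0,-0.1],0],[0,[0,0,-0.3],0],[0,[0,0,-0.6],0],[0,[0,0,-0.9],0],[0,[0,0,-1],0],[0,[0,0,-1],0],[0,[0,0,-1],0]]'
python3 -c "
from h import *
plan((.4762,.1376,.125),.1405-np.pi/2)"
```

```text
time: 36.85
tool_pos: [0.4521, -0.1161, 0.1229]
tool_rot: [-0.001, 0.974, 0.225, -0.001]
contact_force: [-0.4, 0.4, -2.1]
gripper_width: 0.521
grasp_force: 63.1
shift [ 1.107 -1.812 -0.016] roll 0.0997 tcp [ 0.4521 -0.1161  0.1229] j6 0.71
```

```bash

python3 -m pendant '[[0,[0.2,-0.3,0],0],[0,[0.4,-0.6,0],0],[0,[0.55,-0.9,0],0],[0,[0.55,-0.9,0],0],[0,[0.55,-0.9,0],0]]' | sed -n 2p
python3 -m pendant '[[0,[0.2,-0.3,0],0.02],[0,[0.4,-0.6,0],0.06],[0,[0.55,-0.9,0],0.1],[0,[0.55,-0.9,0],0.1],[0,[0.55,-0.9,0],0.1],[0,[0.55,-0.9,0],0.1],[0,[0.55,-0.9,0],0.1]]'
python3 -c "
from h import *
plan((.4762,.1376,.018),.1405-np.pi/2)
f=grab('scene'); crop(f,355,120,515,240,5,'pics/k.png')"
```

```text
tool_pos: [0.4634, 0.0103, 0.1218]
time: 38.05
tool_pos: [0.477, 0.1341, 0.124]
tool_rot: [0.0, 0.998, 0.069, -0.0]
contact_force: [-0.9, -0.5, -1.9]
gripper_width: 0.526
grasp_force: 63.3
shift [-0.001 -0.03   0.883] roll -0.0009 tcp [0.477  0.1341 0.124 ] j6 1.56
```

View pics/k.png

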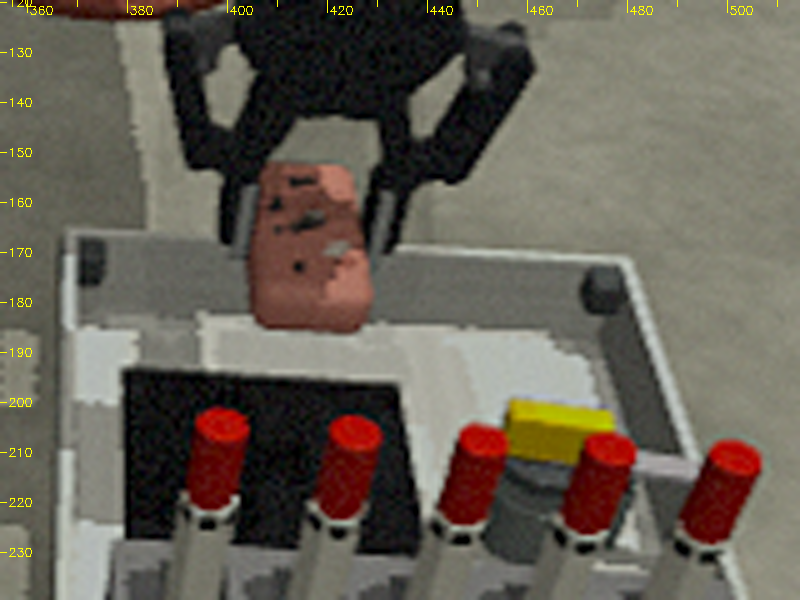

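```bash

python3 -m pendant '[[0,[0,-0.03,0.1],0],[0,[0,-0.03,0.3],0],[0,[0,-0.03,0.5],0],[0,[0,-0.03,0.7],0],[0,[0,-0.03,0.82],0],[0,[0,-0.03,0.87],0],[0,[0,-0.03,0.87],0],[0,[0,-0.03,0.87],0]]'
python3 -m pendant '[[0,[0,0,0.01],0],[0,[0,0,0.01],0],[0,[0,0,0.01],0]]'
```

```text
time: 38.9
tool_pos: [0.4775, 0.1392, 0.021]
tool_rot: [-0.0, 0.998, 0.07, 0.001]
contact_force: [0.9, 0.3, -1.0]
gripper_width: 0.521
grasp_force: 63.3
time: 39.2
tool_pos: [0.477, 0.1391, 0.0196]
tool_rot: [-0.0, 0.998, 0.07, 0.001]
contact_force: [-0.1, 0.6, -1.7]
gripper_width: 0.523
grasp_force: 63.3
```

```bash

python3 -m pendant '[[0,[0,0.01,0.015],0],[0,[0,0.01,0.015],0],[0,[0,0.01,0.03],0],[0,[0,0.01,0.03],0]]'
python3 -m pendant '[[0.8,[0,0,0],0],[0.8,[0,0,0],0],[0.8,[0,0,0],0],[0.8,[0,0,0],0],[0.8,[0,0,0],0],[0.8,[0,0,-0.2],0],[0.8,[0,0,-0.5],0],[0.8,[0,0,-0.9],0],[0.8,[0,0,-0.9],0],[0.8,[0,0,-0.9],0]]'
python3 -m pendant '[[0.5,[0,0,-0.5],0],[0.5,[0,0,-0.5],0],[0.5,[0,0,-0.5],0]]' | sed -n 2p
python3 -c "
from h import *
plan((.4976,.2469,.18),.14)"
```

```text
time: 39.6
tool_pos: [0.4768, 0.1378, 0.0165]
tool_rot: [0.0, 0.998, 0.07, -0.001]
contact_force: [-5.5, -0.8, 7.8]
gripper_width: 0.523
grasp_force: 64.4
time: 40.6
tool_pos: [0.4779, 0.1381, 0.1251]
tool_rot: [-0.0, 0.998, 0.07, 0.002]
contact_force: [-0.0, 0.5, -1.0]
gripper_width: 0.803
grasp_force: 0.0
tool_pos: [0.4777, 0.138, 0.1845]
shift [ 0.29  -0.875  0.039] roll 0.4998 tcp [0.4777 0.138  0.1845] j6 1.56
```

```bash
python3 -c "
from h import *
for n in('top','scene'):
    f=grab(n); 
    for im in (f['img'],cv2.imread('pics/%s0.png'%n)[:,:,::-1]):
        h=cv2.cvtColor(np.ascontiguousarray(im),cv2.COLOR_RGB2HSV)
        m=((h[...,0]>24)&(h[...,0]<34)&(h[...,1]>170)&(h[...,2]>(90 if n=='top' else 150)))
        ys,xs=np.nonzero(m); k=(abs(xs-(220 if n=='top' else 465))<25)&(abs(ys-(226 if n=='top' else 205))<20)
        W=ray(f,np.c_[xs[k],ys[k]],.08)[:,:2]; c,_,v=np.linalg.svd(W-W.mean(0),full_matrices=False)
        print(n,k.sum(),W.mean(0).round(4),np.degrees(np.arctan2(v[0,1],v[0,0])).round(1),np.ptp(W@v.T,0).round(4))
slab(grab('scene'),.03); slab(grab('top'),.03)
f=grab('scene'); crop(f,355,150,515,265,5,'pics/l.png')
"
```

```text
<string>:9: RuntimeWarning: Mean of empty slice.
  ret = um.true_divide(
<string>:10: RuntimeWarning: Mean of empty slice.
Traceback (most recent call last):
IndexError: index 0 is out of bounds for axis 0 with size 0
```

Arm occludes the top view; use the initial top picture and the present scene view.

```bash
python3 -c "
from h import *
for n,im in(('top',cv2.imread('pics/top0.png')[:,:,::-1]),('scene',cv2.imread('pics/scene0.png')[:,:,::-1])):
    f=grab(n); h=cv2.cvtColor(np.ascontiguousarray(im),cv2.COLOR_RGB2HSV)
    m=((h[...,0]>20)&(h[...,0]<36)&(h[...,1]>150)&(h[...,2]>(90 if n=='top' else 190)))
    ys,xs=np.nonzero(m); k=(abs(xs-(220 if n=='top' else 465))<25)&(abs(ys-(226 if n=='top' else 205))<20)
    W=ray(f,np.c_[xs[k],ys[k]],.08)[:,:2]; c,_,v=np.linalg.svd(W-W.mean(0),full_matrices=False)
    print(n,k.sum(),W.mean(0).round(4),np.degrees(np.arctan2(v[0,1],v[0,0])).round(1),np.ptp(W@v.T,0).round(4))
f=grab('scene'); crop(f,355,150,515,265,5,'pics/l.png')
"
```

```text
top 69 [0.4977 0.2457] -88.0 [0.0381 0.012 ]<string>:7: RuntimeWarning: Mean of empty slice.
  ret = um.true_divide(
<string>:8: RuntimeWarning: Mean of empty slice.
Traceback (most recent call last):
IndexError: index 0 is out of bounds for axis 0 with size 0
```

```bash

python3 -m pendant '[[0.5,[0.15,-0.4,0],-0.1],[0.5,[0.29,-0.87,0],-0.467],[0.5,[0.29,-0.87,0],-0.467],[0.5,[0.29,-0.87,0],-0.467],[0.5,[0.29,-0.87,0],-0.467],[0.5,[0.29,-0.87,0],-0.467],[0.5,[0.29,-0.87,0],-0.467],[0.5,[0.29,-0.87,0],-0.467],[0.5,[0.29,-0.87,0],-0.467],[0.5,[0.29,-0.87,0],-0.467]]'
python3 -m pendant '[[0.5,[0,0,0],0],[0.5,[0,0,0],0],[0.5,[0,0,0],0]]' | sed -n 2p
python3 -c "
from h import *
plan((.4977,.2463,.052),.035)
f=grab('scene'); crop(f,355,150,515,265,5,'pics/l.png')
slab(f,.03); slab(grab('top'),.03)
"
```

```text
time: 42.05
tool_pos: [0.4954, 0.2457, 0.1804]
tool_rot: [-0.001, 0.692, 0.722, -0.002]
contact_force: [0.5, -0.8, 1.3]
gripper_width: 0.501
grasp_force: 0.0
tool_pos: [0.4962, 0.2459, 0.1823]
shift [0.003 0.014 1.086] roll -0.0003 tcp [0.4962 0.2459 0.1823] j6 0.29
slab? (483.8597412109375, 143.0330047607422) (79.24571990966797, 108.93672180175781) 82.61116790771484 [409.4375 210.25  ]
slab? (314.4016418457031, -640.0173950195312) (28.59140968322754, 112.0750961303711) 89.9483413696289 [545.6667  288.33334]
slab? (476.9554748535156, 138.23956298828125) (87.63150787353516, 44.901554107666016) 8.07789421081543 [261.2     230.86667]
```

View pics/l.png

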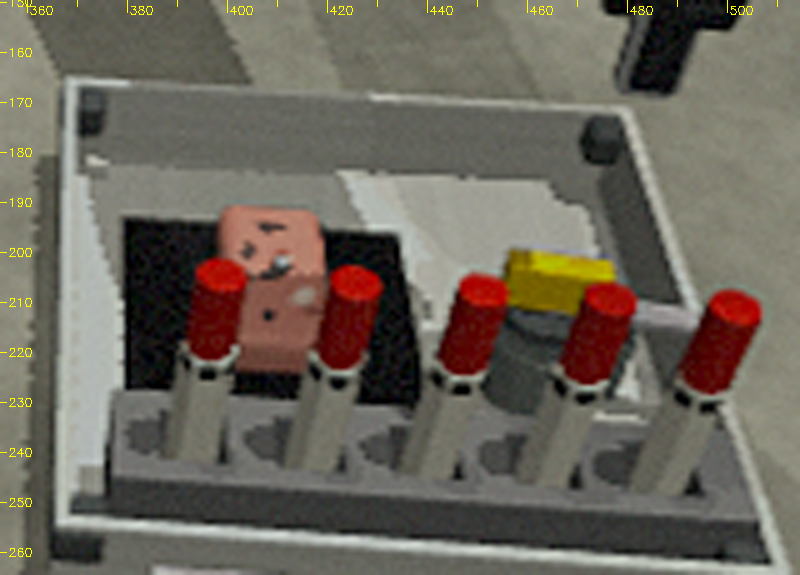

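```bash

python3 -m pendant '[[0.5,[0,0.014,0],0],[0.5,[0,0.014,0.3],0],[0.5,[0,0.014,0.6],0],[0.5,[0,0.014,0.8],0],[0.5,[0,0.014,0.92],0],[0.5,[0,0.014,1],0],[0.5,[0,0.014,1],0],[0.5,[0,0.014,1],0]]'
python3 -m pendant '[[0.5,[0,0,0.03],0],[0.5,[0,0,0.03],0],[0,[0,0,0.03],0],[0,[0,0,0.03],0],[0,[0,0,0.03],0],[0,[0,0,0.03],0],[0,[0,0,0.03],0],[0,[0,0,0.03],0],[0,[0,0,0.03],0]]'
```

```text
time: 43.25
tool_pos: [0.4993, 0.2465, 0.0646]
tool_rot: [0.0, 0.694, 0.72, 0.001]
contact_force: [0.3, -0.2, -0.3]
gripper_width: 0.496
grasp_force: 0.0
time: 44.15
tool_pos: [0.4975, 0.2462, 0.0603]
tool_rot: [-0.001, 0.695, 0.719, -0.001]
contact_force: [-4.7, -0.9, 5.3]
gripper_width: 0.138
grasp_force: 60.3
```

```bash

python3 -m pendant '[[0,[0,0,0],0.03],[0,[0,0,0],0.07],[0,[0,0,0],0.11],[0,[0,0,0],0.15],[0,[0,0,0],0.19],[0,[0,0,0],0.22],[0,[0,0,0],0.22]]'
python3 -m pendant '[[0,[0,0,0],0.04],[0,[0,0,0],0.08],[0,[0,0,0],0.12],[0,[0,0,0],0.16],[0,[0,0,0],0.2],[0,[0,0,0],0.23],[0,[0,0,0],0.23],[0,[0,0,0],0.23]]'
python3 -c "
from h import *
plan((.4975,.2462,.06),.035); print(manip.state()['ft_torque'])"
```

```text
time: 44.85
tool_pos: [0.4974, 0.2462, 0.0603]
tool_rot: [-0.0, 0.897, 0.441, -0.001]
contact_force: [-6.1, -1.1, 6.3]
gripper_width: 0.138
grasp_force: 60.3
time: 45.65
tool_pos: [0.4973, 0.2464, 0.0603]
tool_rot: [-0.0, 0.995, 0.096, -0.001]
contact_force: [-5.4, -0.1, 5.3]
gripper_width: 0.135
grasp_force: 60.3
shift [0.001 0.002 0.003] roll -0.4499 tcp [0.4973 0.2464 0.0603] j6 1.7
[-0.08122139  0.90779974 -0.20238822]
```

```bash

python3 -m pendant '[[0.5,[0,0,0],0],[0.5,[0,0,0],0],[0.5,[0,0,0],0],[0.5,[0,0,0],0],[0.5,[0,0,-0.2],0],[0.5,[0,0,-0.5],0],[0.5,[0,0,-0.9],0],[0.5,[0,0,-1],0],[0.5,[0,0,-1],0],[0.5,[0,0,-1],0]]' | sed -n 2,6p
python3 -m pendant '[[0.5,[0,0,-0.8],0],[0.5,[0,0,-0.8],0],[0.5,[0,0,-0.8],0],[0.5,[0,0,-0.8],0],[0.5,[0,0,-0.8],0]]' | sed -n 2p
python3 -m pendant '[[0.5,[-0.9,-0.9,0],0],[0.5,[-0.9,-0.9,0],0],[0.5,[-0.9,-0.9,0],0],[0.5,[-0.9,-0.9,0],0],[0.5,[-0.9,-0.9,0],0]]' | sed -n 2p
python3 -c "
from h import *
f=grab('scene'); g=grab('top'); slab(g,.03); print(caps(g))
crop(f,355,150,515,265,5,'pics/m.png'); crop(g,185,165,310,290,4.6,'pics/n.png')"
```

```text
tool_pos: [0.4978, 0.2459, 0.1784]
tool_rot: [0.0, 0.995, 0.096, -0.001]
contact_force: [-0.2, -0.5, 0.4]
gripper_width: 0.498
grasp_force: 0.0
tool_pos: [0.4972, 0.2457, 0.2722]
tool_pos: [0.37, 0.3315, 0.2731]
slab? (314.40142822265625, -640.2350463867188) (28.15599250793457, 112.0750961303711) 89.9483413696289 [545.1 288.2]
slab? (477.16607666015625, 138.3662109375) (88.16887664794922, 44.89424133300781) 8.294686317443848 [261.06668 231.06667]
[(array([352.4, 139.2]), np.int32(132)), (array([265.5, 182.5]), np.int32(32)), (array([247.7, 185.3]), np.int32(32)), (array([230.8, 188.4]), np.int32(33)), (array([214. , 191.1]), np.int32(36)), (array([198.1, 193.6]), np.int32(33)), (array([454.9, 214.8]), np.int32(36))]
```

View pics/m.png

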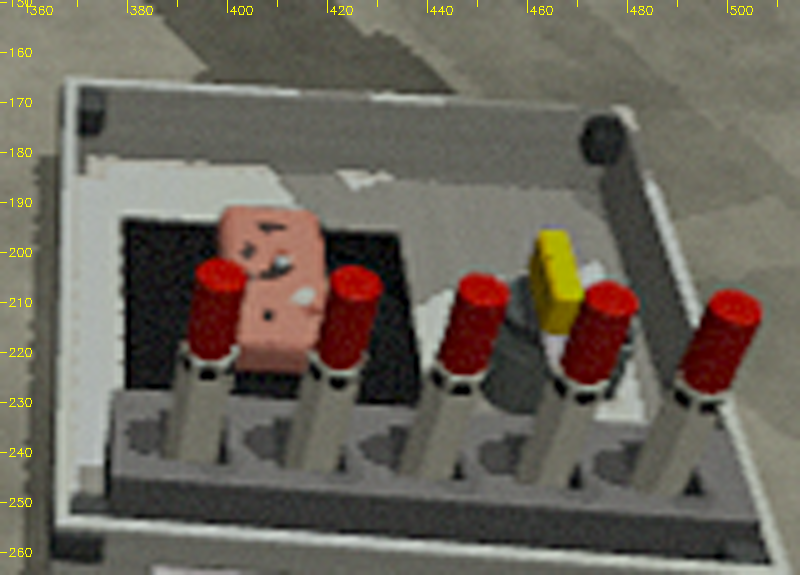

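View pics/n.png

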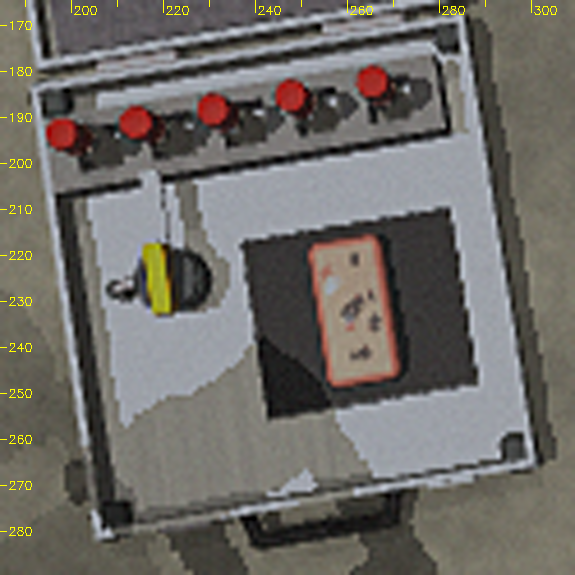

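```bash
python3 -c "
from plant import manip
print(manip.job_done())"
```

```text
the job is handed in; nothing more can be done
None
```

The case is packed and handed in: the last pictures show all five rack cells filled, the fourth spare still in the holder, the slab flat within about 1 mm of the pad's centre, and the knob turned last with its tongue over the rack's edge.

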